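# Sweep a rejected cover plate off the bench scale into the scrap bin

### The job

A rejected steel cover plate lies in the pan of the bench scale: slide the plain undivided bin along the ledge below the bench edge until it stands centred under the open lip of the pan, then draw the plate away from the back of the pan with light fingertip pressure and slide it out over the lip so that it drops into that bin. The scale carries at most 2 kg, the plate included, so never press harder than that. Leave the divided bin, the two injectors and the carton where they are.

Things in the scene. Friction and masses are not known exactly. Their poses are not given: they have to be found in the camera images.
- scrap_bin: Plain black shelf bin, no dividers, empty, 0.3-0.5 kg, loose on the ledge left or right of the scale. 200 (x) x 150 (y) x 115 mm high, walls and floor 4 mm. Rear wall (-x) and rear 140 mm of the side walls are full height; the sides slope down over the front 60 mm to a 70 mm front wall (+x). Origin: centre of underside; x to the low front, z up. Slides sideways with 2 to 4 N.
- divided_bin: Narrower black shelf bin with two cross dividers, holding small steel nuts, 200 x 100 x 115 mm, 0.9 kg, loose on the ledge on the other side of the scale. Stays where it is. Origin: centre of the underside.
- ledge: Fixed galvanised ledge along the bench's far edge, 1200 mm long in y. Origin: middle of its deck top, 140 mm below the bench top. The bins slide along y between the bench apron (111 mm on the robot's side of the origin, which is the bench's edge) and the ledge's 14 mm high front lip (111 mm beyond it).
- plate: Flat steel cover plate with four bolt holes, 110 (x) x 100 (y) x 3 mm, 0.22-0.30 kg, loose in the pan, too wide to pinch, rear edge 2 to 5 mm from the pan's back wall (no room for a finger). Origin: centre of underside; x to the pan's open lip at the start. The pan is slightly oily: pressed by fingertips the plate slides along with them, but under less than about 7 N they may skid over it.
- scale: Fixed bench counting scale with a console towards the robot, housing about 220 (x) x 150 (y) x 46 mm high, at the bench's far edge, turned a few degrees and raised 0 to 12 mm on its levelling feet. Origin: centre line of the underside; x points to the pan's open side. Capacity 2 kg (20 N in all, plate included).
- pan: Stainless parts pan of the scale, inside 170 (x) x 126 (y) mm, walls 3 mm thick, 22 mm above its floor at back and sides, open on +x, its lip standing out past the bench edge. Origin: hinge line at the rear, 15 mm behind the back wall's inner face, 10 mm below the floor top. Sprung from the rear: at the back it hardly yields to pressure, at the lip it dips about 4 mm under 10 N, and springs back.
- pan_lip (a point): Middle of the pan's open edge, on the floor's top surface (68 to 80 mm above the bench top); its x axis points out of the pan.
- pan_back (a point): Middle of the foot of the pan's back wall (inner face), on the floor's top surface, 170 mm behind pan_lip.
- injector_a: Loose diesel injector lying on the bench to the left of the scale, about 190 x 55 x 30 mm. Stays where it is.
- injector_b: A second such injector, farther left. Stays where it is.
- carton: Open cardboard box 130 x 90 x 60 mm with parts, on the bench to the right of the scale. Stays where it is.
Things that resemble listed ones, but are neither listed nor needed, are in the scene too. There is more than one size of the plate; the job needs the smallest.

How it is judged:
By the outcome, as a careful person would: the job done as asked, in the order asked, and still so for the second after the job is handed in, with the robot touching nothing.
It also fails if it takes over 59 s, if anything falls off the work surface, if the arm or the gripper's body presses on something with over 40 N, if the wrist force passes 120 N, or if a joint passes its speed limit or range.

### The arm

A 6-joint arm with a two-finger parallel gripper is mounted at the origin on the work surface. World frame = base frame: x ahead of the robot, y to its left, z up, the work surface at z = 0. Lengths are in mm, angles in rad, forces in N, time in s.
With the tool pointing down it reaches from about 275 to 1000 mm from the base axis. Payload 8.4 kg.
Tool frame: the origin (TCP) lies at the very end of the fingers, on their centre line; the grasp point (between the pads) lies 19 mm behind it; z points along the fingers, y is the line along which they close (so a half turn about z gives the same grasp; the last joint's range is limited). The gripper opens to 85 mm and grips with 20 to 120 N. Pads are 22 mm wide; open, the fingers measure 114 mm over their backs; the gripper's body (76 mm by 85 mm) begins 54 mm behind the grasp point. The pads swing forward as they close: fully open they stand 13 mm farther back than shut.
Start: joints at [-1.329, 0.353, 1.633, -0, 1.155, -0.002], TCP at [150.868, -606.52, 196.881] pointing down, gripper open.
Joint ranges: [-2.63, 2.63], [-0.92, 2.1], [0.06, 2.66], [-1.3, 4.44], [0, 2.69], [-3.02, 3.02]. Speed limits (rad/s): [2.22, 2.22, 2.79, 3.14, 3.14, 3.14].

### API

Orientations are given as [roll, pitch, yaw] about the fixed x, y, z axes, in that order (R = Rz(yaw) Ry(pitch) Rx(roll)).
In Python, from rig import sensors, grab_frame, camera_params, order gives the robot as it stands. The module is installed in compiled form; this text tells all that it offers.
- The arm moves only by the tool move_arm, never from a script. Its argument "motion" is a list of rows, each a list of 7 numbers: the turn, a rotation vector about the tool's x, y, z in rad, then the shift along the tool's x, y, z in m, then the finger opening in m, from 0 to 0.0854. A call has 1 to 8 rows; each row is the pose to reach, as a shift and turn from the pose commanded when the call began, along the tool's axes at that moment; what a row does not reach only later rows make up. A row lasts 1/8 s, in which the tool goes at most 62.5 mm and 10.7 degrees, less where a joint would pass 70% of its speed; a pose out of reach is approached as far as the arm can. A call with a gripper value outside its range is refused whole. The fingers move at their own pace and stop on an object; "grip_force" is the grip in N (left out, the last holds). Time passes only in rows, so rows that repeat a pose let the fingers close. It gives the time, the measured TCP pose, the force, the opening and the grip force at its end, in the units of the state.
- sensors.sense(): the state, without advancing time (a new reading comes with each control period).
- grab_frame(name): name is "scene" or "top" or "wrist"; returns (picture, depth): 420x560x3 uint8, red, green, blue; 420x560 float32, mm along the optical axis (not along the pixel's ray), 0 where there is no reading.
- camera_params(name): a dict with "camera_matrix" (3x3 intrinsics, pixels), "k1" (the pictures are not rectified: a ray, as slopes to the right and down, at radius r is drawn at 1 + k1 r^2 times it, then the intrinsics apply), "world_from_camera" (4x4, takes a point from camera to world coordinates). Camera axes: x right, y down, z forward; pixel columns grow to the right and rows downward; lengths in mm; the calibration is good to about 2 mm. A picture is of the moment at which its call begins: read the wrist's pose just before it. camera_params takes no time and is no camera call; for the wrist camera it gives the pose at the moment of the call.
- order.sign_off(): hands the job in; it is judged then, once.
The state is a dict: "clock": time; "qpos": joint angles; "qvel": joint speeds; "joint_efforts": joint torques, N m; "eef_pos": TCP position; "tcp_rot": TCP orientation; "contact_force": force on the tool from outside, world axes, zero at the start; "wrist_torque": the same for the moment, N m; "opening": opening from 0.0 (shut) to 1.0 (fully open); "grasp_force": force on a finger pad.
Only numpy, scipy, OpenCV 4.12 (cv2) and the standard library are available. Lean on these libraries where they do the work, as an engineer would, in place of code of your own. Each camera call takes 0.05 s, during which the arm holds its last target. There are 200 camera calls.

## Working session

There is one attempt and no reset: what is moved stays moved. The work goes in short steps, Python scripts to look and compute and a tool call to move; the robot and the scene stay as the last step left them, time stands still between calls to the robot, and variables do not carry over. Pictures are saved under pics/ and viewed, at most 10 in all, crops included, and the job is handed in when it is done.

Besides the shell and the picture viewer there is one more tool, called after ">>>" as name(argument=value, ...), one argument or row to a line, values as JSON. move_arm: Moves the arm, as the interface text tells. Its arguments: {"type":"object","properties":{"motion":{"type":"array","items":{"type":"array","items":{"type":"number"}}},"grip_force":{"type":"number"}},"required":["motion"]}

```bash
mkdir -p pics
cat > h.py <<'E'
import numpy as np,cv2
from rig import sensors,grab_frame,camera_params,order
def cloud(name):
    P=camera_params(name); im,d=grab_frame(name)
    K=P["camera_matrix"];k=P["k1"]
    K=np.array(K,float);h,w=d.shape
    u,v=np.meshgrid(np.arange(w),np.arange(h))
    p=np.stack([u,v],-1).reshape(-1,1,2).astype(np.float64)
    n=cv2.undistortPoints(p,K,np.array([k,0,0,0,0.]),None,None).reshape(h,w,2)
    c=np.dstack([n*d[...,None],d]); T=np.array(P["world_from_camera"])
    W=c@T[:3,:3].T+T[:3,3]; W[d==0]=np.nan
    return im,W,T
def save(im,n): cv2.imwrite('pics/'+n,cv2.cvtColor(im,cv2.COLOR_RGB2BGR))
E
python3 - <<'E'
from h import *
for n in ['top','scene']:
    im,W,T=cloud(n); save(im,n+'0.png'); np.savez(n+'0.npz',im=im,W=W,T=T); print(n,T.round(2).tolist())
print(sensors.sense())
E
```

```text
top [[0.03, -1.0, 0.05, 378.46], [-1.0, -0.02, 0.03, -37.05], [-0.03, -0.05, -1.0, 1232.75], [0.0, 0.0, 0.0, 1.0]]
scene [[-0.72, 0.56, -0.4, 919.81], [0.69, 0.59, -0.42, 426.4], [0.0, -0.58, -0.82, 933.37], [0.0, 0.0, 0.0, 1.0]]
{'clock': 0.1, 'qpos': array([-1.32936849e+00,  3.53595298e-01,  1.63407414e+00, -1.20575716e-05,
        1.15518002e+00, -2.38056156e-03]), 'qvel': array([ 1.75193760e-03, -2.49785451e-03, -1.13129668e-03,  4.64185769e-04,
       -5.09001317e-05,  3.65619984e-04]), 'joint_efforts': array([-1.15104256e-03, -6.06356764e+01, -3.42821181e+01,  9.02501233e-05,
        4.12569716e-03, -3.29982288e-05]), 'eef_pos': array([ 150.7696396 , -606.05438706,  196.22037474]), 'tcp_rot': array([-3.14033583e+00,  8.03302728e-06,  2.43813277e-01]), 'contact_force': array([ 0.51552674,  0.37157931, -0.31042102]), 'wrist_torque': array([-0.00482327,  0.02076546, -0.02897545]), 'grasp_force': 0.0, 'opening': 1.0009964633326194}
```

View pics/top0.png

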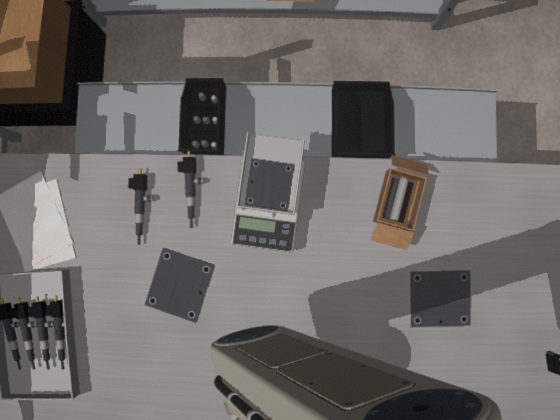

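View pics/scene0.png

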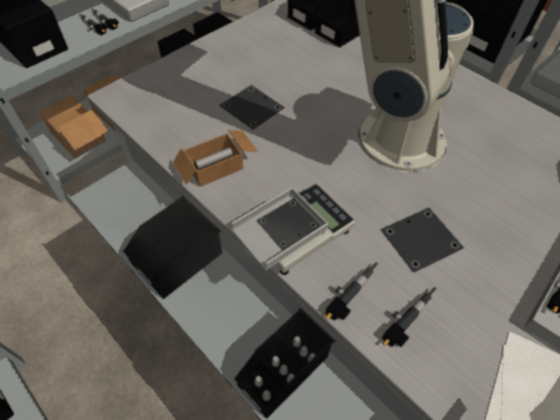

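The top view shows the pan lip around (275,137), the plate at (270,184), the scrap bin at (363,119) on the right (-y), the divided bin at (203,116), and the carton at (402,200). The scene view agrees: scrap bin at (172,245), plate at (290,224). Next I'll measure them.

Run:
```python
from h import *
D={n:np.load(n+'0.npz') for n in ['top','scene']}
W=D['top']['W'];im=D['top']['im']
def p(u,v): return np.nanmedian(W[v-1:v+2,u-1:u+2].reshape(-1,3),0).round(1)
for n,u,v in [('bench',130,300),('ledge L',150,110),('ledge R',450,130),('ledge mid',310,110),('panfloor',275,150),('plate',270,185),('scrapfloor',363,110),('bench',330,200),('cartonflap',407,165),('console',265,240)]: print(n,p(u,v))
for name in D:
  W=D[name]['W']; x,y,z=W[...,0],W[...,1],W[...,2]
  print(name)
  def rect(m,l):
    m=m.astype(np.uint8); n,lab,st,ce=cv2.connectedComponentsWithStats(m)
    i=1+np.argmax(st[1:,4]); q=lab==i
    P=np.stack([x[q],y[q]],-1).astype(np.float32)
    r=cv2.minAreaRect(P); print(l,q.sum(),np.round(cv2.boxPoints(r),1).tolist(),'c',np.round(r[0],1),np.round(r[1],1),round(r[2],2),'z',np.round(np.percentile(z[q],[5,50,95]),1), 'ext',P.min(0).round(1),P.max(0).round(1))
  R=(x>560)&(x<860)
  # scrap bin rims
  rim=(x>600)&(x<900)&(y<-60)&(y>-350)&(z>-60)&(z<-10); rect(rim,'scrap rim')
  rect((x>650)&(x<900)&(y<-60)&(y>-350)&(z>-60-40)&(z<-35),'scrap all')
  rect((x>600)&(x<900)&(y>80)&(y<320)&(z>-60)&(z<-10),'div rim')
  rect((x>400)&(x<800)&(y<120)&(y>-120)&(z>55)&(z<115),'pan+')
  im=D[name]['im'].astype(int); dark=im.sum(2)<270
  rect((x>450)&(x<750)&(y<90)&(y>-90)&(z>60)&(z<85)&dark,'plate')
  rect((x>500)&(x<800)&(y<120)&(y>-120)&(z>84)&(z<105),'wall top')
  rect((x>450)&(x<800)&(y<-100)&(y>-300)&(z>20)&(z<130),'carton')
  rect((x>450)&(x<720)&(y>100)&(y<200)&(z>10)&(z<60),'injA')
# height map rows across ledge in top
W=D['top']['W']
for v in [85,95,120,150,156]:
  print(v,[ (int(W[v,u,1]),int(W[v,u,0]),int(W[v,u,2])) if W[v,u,2]==W[v,u,2] else None for u in list(range(320,410,6))])
for u in [271,345]:
  print(u,[ (v,)+tuple(W[v,u].round(0)) for v in range(76,252,5)])
```

```text
bench [200.1 370.8   2.7]
ledge L [ 716.7  381.  -138.9]
ledge R [ 677.  -465.4 -139.5]
ledge mid [ 722.2  -72.  -139. ]
panfloor [570.6  13.   80.5]
plate [488.4  22.3  83.8]
scrapfloor [ 724.6 -218.8 -133.9]
bench [ 462.6 -122.2    1.9]
cartonflap [ 546.7 -299.1   54.2]
console [361.1  32.3  51.3]
top
scrap rim 284 [[600.2000122070312, -277.3999938964844], [600.2999877929688, -286.3999938964844], [768.4000244140625, -283.1000061035156], [768.2000122070312, -274.1000061035156]] c [ 684.3 -280.3] [168.1   9. ] 1.12 z [-54.5 -28.7 -19.9] ext [ 600.2 -285. ] [ 768.3 -275. ]
scrap all 633 [[650.0, -129.10000610351562], [650.4000244140625, -280.0], [789.7000122070312, -279.6000061035156], [789.2000122070312, -128.6999969482422]] c [ 719.8 -204.4] [139.3 150.9] 0.16 z [-96.1 -71.8 -46.2] ext [ 650.4 -279.7] [ 789.6 -128.8]
div rim 306 [[600.2999877929688, 267.1000061035156], [600.4000244140625, 258.6000061035156], [773.2000122070312, 261.20001220703125], [773.0, 269.79998779296875]] c [686.7 264.2] [172.8   8.6] 0.87 z [-56.7 -31.2 -20.7] ext [600.4 258.9] [773.2 268.2]
pan+ 5064 [[389.5,
[... 8536 characters left out ...]
.0)), (201, np.float64(461.0), np.float64(-159.0), np.float64(3.0)), (206, np.float64(449.0), np.float64(-159.0), np.float64(2.0)), (211, np.float64(436.0), np.float64(-160.0), np.float64(1.0)), (216, np.float64(424.0), np.float64(-159.0), np.float64(7.0)), (221, np.float64(412.0), np.float64(-160.0), np.float64(1.0)), (226, np.float64(399.0), np.float64(-160.0), np.float64(2.0)), (231, np.float64(387.0), np.float64(-161.0), np.float64(2.0)), (236, np.float64(375.0), np.float64(-162.0), np.float64(-7.0)), (241, np.float64(363.0), np.float64(-161.0), np.float64(3.0)), (246, np.float64(350.0), np.float64(-162.0), np.float64(-0.0)), (251, np.float64(338.0), np.float64(-162.0), np.float64(3.0))]
```

```bash
cat >> h.py <<'E'
from scipy.spatial.transform import Rotation as Ro
def row(pos,yaw,s=None):
    s=s or sensors.sense()
    R0=Ro.from_euler('xyz',s['tcp_rot']); R1=Ro.from_euler('xyz',[np.pi,0,yaw])
    print('turn',(R0.inv()*R1).as_rotvec().round(3),'shift m',(R0.inv().apply(np.array(pos)-s['eef_pos'])/1000).round(4))
E
python3 - <<'E'
from h import *
for n in ['top','scene']:
  D=np.load(n+'0.npz'); W=D['W'];im=D['im'].astype(int)
  x,y,z=W[...,0],W[...,1],W[...,2]
  q=(x>555)&(x<640)&(abs(y-15)<90)&(z>66)&(z<110)
  a=-0.11; P=np.stack([x[q],y[q]],-1)
  for a in (-.10,-.11,-.12):
    u=P@[np.cos(a),np.sin(a)]; v=P@[-np.sin(a),np.cos(a)]
    lip=np.percentile(u,[98,99.5]); vv=np.percentile(v,[.5,1.5,98.5,99.5]); m=(vv[0]+vv[-1])/2; L=lip[1]
    print(n,a,lip.round(1),vv.round(1),'lip ctr',(L*np.cos(a)-m*np.sin(a)).round(1),(L*np.sin(a)+m*np.cos(a)).round(1))
  q=(x>480)&(x<620)&(abs(y-15)<90)&(z>92)&(z<110)&(y>40); print('wallL fit',np.polyfit(x[q],y[q],1),q.sum())
  q=(x>480)&(x<620)&(abs(y-15)<90)&(z>92)&(z<110)&(y<0); print('wallR',q.sum(), np.polyfit(x[q],y[q],1) if q.sum()>5 else '')
  f=(x>558)&(x<595)&(abs(y-12)<40); print('floor z',np.median(z[f]),'bench z',np.median(z[(x>450)&(x<560)&(y>-170)&(y<-100)]))
row([685,-330,120],np.pi/2)
E
```

```text
top -0.1 [597.5 598.6] [  6.1   7.8 137.2 138.3] lip ctr 602.8 12.1
top -0.11 [596.8 597.9] [ 12.   13.6 142.9 143.9] lip ctr 602.8 11.8
top -0.12 [596.  597.2] [ 17.7  19.4 148.5 149.5] lip ctr 602.9 11.5
wallL fit [-1.11748077e-01  1.43888740e+02] 123
wallR 96 [-0.11431661 15.64041209]
floor z 80.61375795678987 bench z 1.9269303787446006
scene -0.1 [596.2 597.2] [  6.2   8.  139.  139.3] lip ctr 601.5 12.8
scene -0.11 [595.4 596.2] [ 12.1  13.8 144.6 144.9] lip ctr 601.2 12.6
scene -0.12 [594.6 595.2] [ 18.   19.5 150.3 150.7] lip ctr 601.0 12.5
wallL fit [-1.13236749e-01  1.45890865e+02] 185
wallR 160 [-0.11079447 15.00367328]
floor z -48.62846606352116 bench z 0.014078323066030407
turn [-1.000e-03 -1.000e-03 -1.327e+00] shift m [ 0.5851 -0.1388  0.0764]
```

>>> move_arm(
  motion=[
    [0, 0, -0.17, 0.05, -0.012, 0],
    [0, 0, -0.34, 0.1, -0.024, 0],
    [0, 0, -0.5, 0.16, -0.038, 0],
    [0, 0, -0.67, 0.22, -0.052, 0],
    [0, 0, -0.84, 0.28, -0.066, 0],
    [0, 0, -1.0, 0.34, -0.08, 0],
    [0, 0, -1.17, 0.4, -0.094, 0],
    [0, 0, -1.327, 0.46, -0.108, 0],
  ],
)

```text
invalid input at $.motion[0]: expected 7 numbers
```

```bash
python3 -c "
from h import *
row([685,-330,60],np.pi/2);row([685,-330,-85],np.pi/2);print(sensors.sense()['eef_pos'],sensors.sense()['tcp_rot'])"
```

```text
turn [-1.000e-03 -1.000e-03 -1.327e+00] shift m [ 0.5851 -0.1388  0.1364]
turn [-1.000e-03 -1.000e-03 -1.327e+00] shift m [ 0.5851 -0.1386  0.2814]
[ 150.7696396  -606.05438706  196.22037474] [-3.14033583e+00  8.03302728e-06  2.43813277e-01]
```

>>> move_arm(
  motion=[
    [0, 0, -0.17, 0.05, -0.012, 0, 0.085],
    [0, 0, -0.34, 0.1, -0.024, 0, 0.085],
    [0, 0, -0.5, 0.16, -0.038, 0, 0.085],
    [0, 0, -0.67, 0.22, -0.052, 0, 0.085],
    [0, 0, -0.84, 0.28, -0.066, 0, 0.085],
    [0, 0, -1.0, 0.34, -0.08, 0, 0.085],
    [0, 0, -1.17, 0.4, -0.094, 0, 0.085],
    [0, 0, -1.327, 0.46, -0.108, 0, 0.085],
  ],
)

```text
clock: 1.1
eef_pos: [572.7, -389.4, 196.5]
tcp_rot: [-3.141, -0.0, 1.576]
contact_force: [0.3, -0.8, 0.9]
opening: 0.998
grasp_force: 0.0
```

```bash
python3 -c "
from h import *
row([685,-330,60],np.pi/2);row([685,-330,-85],np.pi/2)"
```

```text
turn [-0.    -0.     0.005] shift m [0.0588 0.1127 0.1365]
turn [-0.    -0.     0.005] shift m [0.0588 0.1128 0.2815]
```

>>> move_arm(
  motion=[
    [0, 0, 0, 0.03, 0.056, 0, 0.085],
    [0, 0, 0.005, 0.059, 0.113, 0.03, 0.085],
    [0, 0, 0.005, 0.059, 0.113, 0.09, 0.085],
    [0, 0, 0.005, 0.059, 0.113, 0.15, 0.085],
    [0, 0, 0.005, 0.059, 0.113, 0.2, 0.085],
    [0, 0, 0.005, 0.059, 0.113, 0.24, 0.085],
    [0, 0, 0.005, 0.059, 0.113, 0.27, 0.085],
    [0, 0, 0.005, 0.059, 0.113, 0.28, 0.085],
  ],
)

```text
clock: 2.1
eef_pos: [682.3, -330.7, -86.0]
tcp_rot: [-3.138, -0.002, 1.566]
contact_force: [-0.4, 0.0, 0.7]
opening: 0.997
grasp_force: 0.0
```

>>> move_arm(
  motion=[
    [0, 0, 0, 0.005, 0, 0, 0.085],
    [0, 0, 0, 0.02, 0, 0, 0.085],
    [0, 0, 0, 0.03, 0, 0, 0.085],
    [0, 0, 0, 0.037, 0, 0, 0.085],
    [0, 0, 0, 0.043, 0, 0, 0.085],
    [0, 0, 0, 0.05, 0, 0, 0.085],
  ],
)

```text
clock: 2.85
eef_pos: [685.1, -282.3, -82.4]
tcp_rot: [3.14, 0.001, 1.566]
contact_force: [-0.4, -4.5, 3.4]
opening: 0.998
grasp_force: 2.3
```

>>> move_arm(
  motion=[
    [0, 0, 0, 0.015, 0, 0, 0.085],
    [0, 0, 0, 0.03, 0, 0, 0.085],
    [0, 0, 0, 0.045, 0, 0, 0.085],
    [0, 0, 0, 0.06, 0, 0, 0.085],
    [0, 0, 0, 0.075, 0, 0, 0.085],
    [0, 0, 0, 0.09, 0, 0, 0.085],
    [0, 0, 0, 0.1, 0, 0, 0.085],
    [0, 0, 0, 0.105, 0, 0, 0.085],
  ],
)

```text
clock: 3.85
eef_pos: [684.8, -175.8, -83.3]
tcp_rot: [-3.141, -0.0, 1.566]
contact_force: [0.4, -3.6, 2.3]
opening: 0.996
grasp_force: 1.9
```

```bash
cat > b.py <<'E'
from h import *
import sys
s=sensors.sense(); t=s['eef_pos'];print(t,s['contact_force'])
im,W,T=cloud('scene'); save(im,sys.argv[1])
x,y,z=W[...,0],W[...,1],W[...,2]
for nm,ex in (('front',x>779),):
  q=(x>774)&(x<800)&(z>-105)&(z<-55)&(y<110)&(y>-320); print(q.sum(),'front wall y',np.percentile(y[q],[1,2,98,99]).round(1),'x vs y',np.polyfit(y[q],x[q],1).round(4))
E
python3 b.py s1.png
```

```text
[ 684.76967705 -175.78884851  -83.28487359] [ 0.41351158 -3.63857734  2.27399552]
259 front wall y [-162.6 -161.3  -14.1  -13.7] x vs y [-5.000000e-04  7.828347e+02]
```

View pics/s1.png

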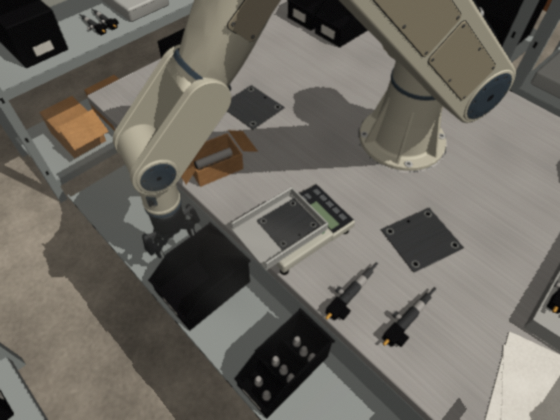

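The scrap bin (pixel centre about (200,275)) is sliding squarely, now at y≈-88. I'll check that the forearm clears the pan before continuing.

Run:
```python
from h import *
t=sensors.sense()['eef_pos'][:2]; r=np.linalg.norm(t); e=t/r
im0=np.load('scene0.npz')['W']
im,W,T=cloud('scene')
new=(np.linalg.norm(W-im0,axis=2)>30)&(W[...,2]>-20)
P=W[new]; u=r-P[:,:2]@e; v=P[:,:2]@[-e[1],e[0]]
for a in range(-60,400,20):
  q=(u>a)&(u<a+20)&(abs(v)<90)
  if q.sum()>5: print(a,q.sum(),'z',np.percentile(P[q,2],[1,5,50,99]).round(),'v',np.percentile(v[q],[2,98]).round())
```

```text
-60 408 z [-17.  -6. 172. 317.] v [-53.  62.]
-40 1362 z [ 18.  34. 304. 337.] v [-52.  66.]
-20 1398 z [ 41.  86. 318. 358.] v [-53.  68.]
0 1424 z [ 34.  99. 332. 377.] v [-52.  68.]
20 1403 z [ 33.  92. 332. 397.] v [-53.  66.]
40 1363 z [-13.  17. 358. 418.] v [-53.  64.]
60 1323 z [ 18.  55. 382. 438.] v [-54.  64.]
80 1593 z [324. 343. 429. 477.] v [-52.  64.]
100 1330 z [345. 360. 457. 498.] v [-52.  64.]
120 1517 z [367. 383. 486. 530.] v [-24.  64.]
140 1650 z [389. 406. 519. 560.] v [-25.  64.]
160 1201 z [413. 447. 533. 574.] v [23. 65.]
180 803 z [454. 470. 536. 579.] v [50. 66.]
200 546 z [481. 494. 542. 578.] v [54. 67.]
220 302 z [508. 518. 552. 573.] v [55. 67.]
240 77 z [534. 547. 562. 568.] v [53. 67.]
```

>>> move_arm(
  motion=[
    [0, 0, 0, 0.015, 0, 0, 0.085],
    [0, 0, 0, 0.03, 0, 0, 0.085],
    [0, 0, 0, 0.045, 0, 0, 0.085],
    [0, 0, 0, 0.06, 0, 0, 0.085],
    [0, 0, 0, 0.075, 0, 0, 0.085],
    [0, 0, 0, 0.085, 0, 0, 0.085],
    [0, 0, 0, 0.092, 0, 0, 0.085],
    [0, 0, 0, 0.096, 0, 0, 0.085],
  ],
)

```text
clock: 4.95
eef_pos: [685.5, -80.4, -83.1]
tcp_rot: [-3.142, 0.0, 1.566]
contact_force: [0.4, -2.8, -0.2]
opening: 0.999
grasp_force: 1.1
```

```bash
python3 b.py s2.png
```

```text
[685.45928834 -80.35527092 -83.09935277] [ 0.35929184 -2.8193931  -0.2144184 ]
294 front wall y [-67.9 -66.5  81.8  82. ] x vs y [2.000000e-04 7.837456e+02]
```

>>> move_arm(
  motion=[
    [0, 0, 0, 0.002, 0, 0, 0.085],
    [0, 0, 0, 0.004, 0, 0, 0.085],
    [0, 0, 0, 0.005, 0, 0, 0.085],
    [0, 0, 0, 0.005, 0, 0, 0.085],
    [0, 0, 0, 0, 0, 0, 0.085],
    [0, 0, 0, -0.02, 0, 0, 0.085],
    [0, 0, 0, -0.05, 0, -0.02, 0.085],
    [0, 0, 0, -0.05, 0, -0.08, 0.085],
  ],
)

```text
clock: 6.0
eef_pos: [682.2, -133.5, -5.5]
tcp_rot: [-3.136, -0.001, 1.563]
contact_force: [-0.1, -0.8, -0.0]
opening: 0.997
grasp_force: 0.0
```

```bash
python3 b.py s3.png; python3 -c "
from h import *
a=-.1125;e=np.array([np.cos(a),np.sin(a)]);lip=np.array([602,12.2])
for d in (-115,):
  p=lip+d*e;print(p);row([*p,200],a);row([*p,200],np.pi+a)
s=sensors.sense();print(s['qpos'],s['tcp_rot'])"
```

```text
[ 682.23976818 -133.47865245   -5.51154568] [-0.06436669 -0.79323125 -0.04616434]
297 front wall y [-63.2 -62.   86.2  86.4] x vs y [1.700000e-03 7.837892e+02]
[487.72696717  25.11022723]
turn [ 0.006 -0.004  1.676] shift m [ 0.1573 -0.2006 -0.1967]
turn [ 0.004  0.006 -1.465] shift m [ 0.1573 -0.2006 -0.1967]
[-1.94134471e-01  6.69503669e-01  1.58496533e+00 -1.30581038e-04
  8.80478354e-01 -1.86920321e-01] [3.13508192e+00 1.33438257e-03 1.56366065e+00]
```

>>> move_arm(
  motion=[
    [0, 0, 0, 0, 0, -0.06, 0.055],
    [0, 0, -0.1, 0, 0, -0.12, 0.055],
    [0, 0, -0.28, 0.01, -0.01, -0.17, 0.055],
    [0, 0, -0.46, 0.04, -0.05, -0.197, 0.055],
    [0, 0, -0.64, 0.08, -0.09, -0.197, 0.055],
    [0, 0, -0.82, 0.11, -0.13, -0.197, 0.055],
    [0, 0, -1.0, 0.14, -0.17, -0.197, 0.055],
    [0, 0, -1.18, 0.157, -0.2, -0.197, 0.055],
  ],
)

```text
clock: 7.05
eef_pos: [484.5, 27.6, 194.1]
tcp_rot: [3.141, 0.0, 2.752]
contact_force: [0.4, 0.4, -0.0]
opening: 0.641
grasp_force: 0.0
```

```bash
python3 -c "
from h import *
a=-.1125;row([487.7,25.1,110],np.pi+a)"
```

```text
turn [ 0.     0.    -0.277] shift m [-0.0039 -0.0012  0.0841]
```

>>> move_arm(
  motion=[
    [0, 0, -0.15, -0.004, -0.001, 0.03, 0.055],
    [0, 0, -0.277, -0.004, -0.001, 0.06, 0.055],
    [0, 0, -0.277, -0.004, -0.001, 0.08, 0.055],
    [0, 0, -0.277, -0.004, -0.001, 0.09, 0.055],
    [0, 0, -0.277, -0.004, -0.001, 0.096, 0.055],
    [0, 0, -0.277, -0.004, -0.001, 0.1, 0.055],
    [0, 0, -0.277, -0.004, -0.001, 0.1, 0.055],
  ],
)

```text
clock: 7.92
eef_pos: [489.5, 24.8, 94.1]
tcp_rot: [3.142, 0.0, 3.023]
contact_force: [-0.0, 0.0, -0.2]
opening: 0.644
grasp_force: 0.0
```

Run:
```python
from h import *
im,W,T=cloud('scene');save(cv2.resize(im[150:300,200:400],(800,600),interpolation=cv2.INTER_CUBIC),'s4.png')
s=sensors.sense();print(s['eef_pos'],s['tcp_rot'],s['contact_force'])
row([487.7,25.1,90],np.pi-.1125)
```

```text
[489.58293975  24.85244601  94.24173907] [3.14147615e+00 5.81929359e-04 3.02276888e+00] [1.28595069 0.6156558  0.33189388]
turn [ 0.     0.001 -0.006] shift m [0.0019 0.     0.0042]
```

View pics/s4.png

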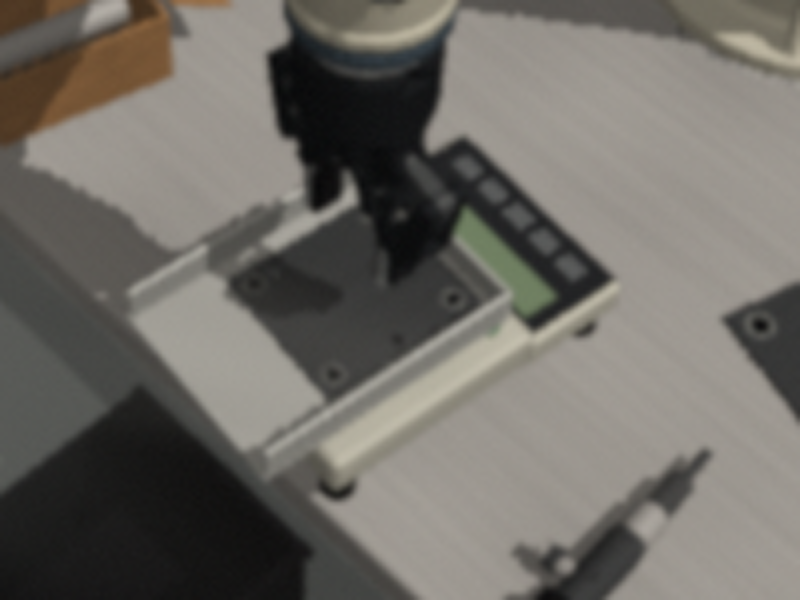

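The picture shows the fingertips at (390,285) and (325,205), above the plate and between the side walls. I'll descend carefully.

>>> move_arm(
  motion=[
    [0, 0, -0.005, 0.001, 0, 0.005, 0.055],
    [0, 0, -0.005, 0.002, 0, 0.009, 0.055],
    [0, 0, -0.005, 0.002, 0, 0.01, 0.055],
    [0, 0, -0.005, 0.002, 0, 0.01, 0.055],
  ],
)

```text
clock: 8.48
eef_pos: [487.3, 25.1, 83.8]
tcp_rot: [-3.142, -0.0, 3.028]
contact_force: [0.4, -0.3, 0.5]
opening: 0.646
grasp_force: 0.0
```

>>> move_arm(
  motion=[
    [0, 0, 0, 0, 0, 0.0005, 0.055],
    [0, 0, 0, 0, 0, 0.001, 0.055],
    [0, 0, 0, 0, 0, 0.0015, 0.055],
    [0, 0, 0, 0, 0, 0.0015, 0.055],
  ],
)

```text
clock: 8.98
eef_pos: [487.3, 25.1, 82.4]
tcp_rot: [-3.142, -0.0, 3.028]
contact_force: [-0.0, 0.0, 0.6]
opening: 0.64
grasp_force: 0.0
```

>>> move_arm(
  motion=[
    [0, 0, 0, 0, 0, 0.0005, 0.055],
    [0, 0, 0, 0, 0, 0.001, 0.055],
    [0, 0, 0, 0, 0, 0.001, 0.055],
  ],
)

```text
clock: 9.35
eef_pos: [487.3, 25.1, 81.3]
tcp_rot: [-3.142, -0.0, 3.028]
contact_force: [0.2, 0.4, -0.3]
opening: 0.643
grasp_force: 0.0
```

>>> move_arm(
  motion=[
    [0, 0, 0, 0, 0, 0.0004, 0.055],
    [0, 0, 0, 0, 0, 0.0007, 0.055],
  ],
)

```text
clock: 9.6
eef_pos: [487.3, 25.1, 80.7]
tcp_rot: [3.142, 0.0, 3.028]
contact_force: [0.1, -0.0, 0.8]
opening: 0.64
grasp_force: 0.0
```

>>> move_arm(
  motion=[
    [0, 0, 0, 0, 0, 0.0004, 0.055],
    [0, 0, 0, 0, 0, 0.0007, 0.055],
  ],
)

```text
clock: 9.85
eef_pos: [487.3, 25.1, 80.0]
tcp_rot: [3.142, -0.0, 3.028]
contact_force: [-0.6, 0.2, 0.6]
opening: 0.644
grasp_force: 0.0
```

>>> move_arm(
  motion=[
    [0, 0, 0, 0, 0, 0.0004, 0.055],
    [0, 0, 0, 0, 0, 0.0007, 0.055],
  ],
)

```text
clock: 10.1
eef_pos: [487.3, 25.1, 79.3]
tcp_rot: [3.142, -0.0, 3.028]
contact_force: [-0.1, 0.6, -0.2]
opening: 0.643
grasp_force: 0.0
```

>>> move_arm(
  motion=[
    [0, 0, 0, 0, 0, 0.0004, 0.055],
    [0, 0, 0, 0, 0, 0.0007, 0.055],
  ],
)

```text
clock: 10.35
eef_pos: [487.3, 25.1, 78.6]
tcp_rot: [3.142, 0.0, 3.028]
contact_force: [0.4, 0.3, 0.4]
opening: 0.646
grasp_force: 0.0
```

>>> move_arm(
  motion=[
    [0, 0, 0, 0, 0, 0.0004, 0.055],
    [0, 0, 0, 0, 0, 0.0007, 0.055],
  ],
)

```text
clock: 10.6
eef_pos: [487.3, 25.1, 77.9]
tcp_rot: [3.142, 0.0, 3.028]
contact_force: [0.3, 0.5, -0.2]
opening: 0.647
grasp_force: 0.0
```

>>> move_arm(
  motion=[
    [0, 0, 0, 0, 0, 0.0004, 0.055],
    [0, 0, 0, 0, 0, 0.0007, 0.055],
  ],
)

```text
clock: 10.85
eef_pos: [487.3, 25.1, 77.2]
tcp_rot: [-3.142, -0.0, 3.028]
contact_force: [0.4, 0.9, -1.1]
opening: 0.646
grasp_force: 0.0
```

>>> move_arm(
  motion=[
    [0, 0, 0, 0, 0, 0.0004, 0.055],
    [0, 0, 0, 0, 0, 0.0006, 0.055],
  ],
)

```text
clock: 11.1
eef_pos: [487.3, 25.1, 76.6]
tcp_rot: [3.142, 0.0, 3.028]
contact_force: [-0.4, 0.5, -1.0]
opening: 0.645
grasp_force: 0.0
```

>>> move_arm(
  motion=[
    [0, 0, 0, 0, 0, 0.0004, 0.055],
    [0, 0, 0, 0, 0, 0.0006, 0.055],
  ],
)

```text
clock: 11.35
eef_pos: [487.3, 25.1, 75.9]
tcp_rot: [3.142, -0.0, 3.028]
contact_force: [-1.4, -0.5, 0.8]
opening: 0.643
grasp_force: 0.0
```

>>> move_arm(
  motion=[
    [0, 0, 0, 0, 0, 0.0004, 0.055],
    [0, 0, 0, 0, 0, 0.0006, 0.055],
  ],
)

```text
clock: 11.6
eef_pos: [487.3, 25.1, 75.4]
tcp_rot: [3.142, -0.0, 3.028]
contact_force: [-0.2, -0.1, 0.1]
opening: 0.645
grasp_force: 0.0
```

>>> move_arm(
  motion=[
    [0, 0, 0, 0, 0, 0.0004, 0.055],
    [0, 0, 0, 0, 0, 0.0006, 0.055],
  ],
)

```text
clock: 11.85
eef_pos: [487.3, 25.1, 74.8]
tcp_rot: [-3.142, -0.0, 3.028]
contact_force: [-0.3, -0.5, 1.0]
opening: 0.646
grasp_force: 0.0
```

>>> move_arm(
  motion=[
    [0, 0, 0, 0, 0, 0.0004, 0.055],
    [0, 0, 0, 0, 0, 0.0006, 0.055],
  ],
)

```text
clock: 12.1
eef_pos: [487.3, 25.1, 74.2]
tcp_rot: [3.142, -0.0, 3.028]
contact_force: [0.5, 0.2, -0.3]
opening: 0.647
grasp_force: 0.0
```

>>> move_arm(
  motion=[
    [0, 0, 0, 0, 0, 0.0004, 0.055],
    [0, 0, 0, 0, 0, 0.0006, 0.055],
  ],
)

```text
clock: 12.35
eef_pos: [487.3, 25.1, 73.6]
tcp_rot: [-3.142, -0.0, 3.028]
contact_force: [-0.1, 0.4, -0.4]
opening: 0.642
grasp_force: 0.0
```

>>> move_arm(
  motion=[
    [0, 0, 0, 0, 0, 0.0004, 0.055],
    [0, 0, 0, 0, 0, 0.0006, 0.055],
  ],
)

```text
clock: 12.6
eef_pos: [487.3, 25.1, 72.9]
tcp_rot: [3.142, -0.0, 3.028]
contact_force: [0.3, -0.1, 0.5]
opening: 0.643
grasp_force: 0.0
```

>>> move_arm(
  motion=[
    [0, 0, 0, 0, 0, 0.0004, 0.055],
    [0, 0, 0, 0, 0, 0.0006, 0.055],
  ],
)

```text
clock: 12.85
eef_pos: [487.3, 25.1, 72.4]
tcp_rot: [3.142, -0.0, 3.028]
contact_force: [-0.6, -0.2, -0.5]
opening: 0.646
grasp_force: 0.0
```

>>> move_arm(
  motion=[
    [0, 0, 0, 0, 0, 0.0004, 0.055],
    [0, 0, 0, 0, 0, 0.0006, 0.055],
  ],
)

```text
clock: 13.1
eef_pos: [487.3, 25.1, 71.8]
tcp_rot: [-3.142, 0.0, 3.028]
contact_force: [-0.1, 0.1, 0.4]
opening: 0.643
grasp_force: 0.0
```

>>> move_arm(
  motion=[
    [0, 0, 0, 0, 0, 0.0004, 0.055],
    [0, 0, 0, 0, 0, 0.0006, 0.055],
  ],
)

```text
clock: 13.35
eef_pos: [487.3, 25.1, 71.1]
tcp_rot: [-3.142, -0.0, 3.028]
contact_force: [-0.4, -0.1, 0.0]
opening: 0.643
grasp_force: 0.0
```

>>> move_arm(
  motion=[
    [0, 0, 0, 0, 0, 0.0004, 0.055],
    [0, 0, 0, 0, 0, 0.0006, 0.055],
  ],
)

```text
clock: 13.6
eef_pos: [487.3, 25.1, 70.5]
tcp_rot: [3.142, -0.0, 3.028]
contact_force: [0.1, 0.2, 0.6]
opening: 0.644
grasp_force: 0.0
```

Run:
```python
from h import *
im,W,T=cloud('scene');c=cv2.resize(im[180:255,250:350],(800,600),interpolation=cv2.INTER_CUBIC);save(np.clip(c.astype(float)*1.8,0,255).astype(np.uint8),'s5.png')
x,y,z=W[...,0],W[...,1],W[...,2]
q=(x>515)&(x<535)&(abs(y-20)<30);print('plate front z',np.median(z[q]),q.sum())
for v in range(208,236,2): print(v,[int(W[v,u,2]) if W[v,u,2]==W[v,u,2] else None for u in range(278,312,2)])
```

```text
plate front z 387.10372271949024 2342
208 [81, 108, 83, 81, 80, 82, 83, 176, 181, 177, 175, 82, 200, 206, 214, 213, 209]
210 [82, 80, 81, 81, 77, 82, 81, 81, 176, 175, 170, 82, 158, 197, 208, 207, 205]
212 [81, 81, 82, 81, 81, 80, 80, 79, 158, 168, 168, 159, 188, 194, 198, 201, 188]
214 [82, 82, 82, 84, 81, 83, 80, 83, 81, 161, 162, 162, 180, 187, 194, 189, 180]
216 [85, 79, 81, 80, 81, 82, 82, 84, 82, 156, 160, 155, 175, 179, 185, 162, 161]
218 [80, 80, 81, 81, 82, 78, 82, 81, 138, 145, 153, 159, 169, 169, 172, 163, 82]
220 [80, 82, 82, 80, 82, 80, 82, 84, 129, 134, 137, 139, 162, 168, 157, 80, 80]
222 [80, 81, 82, 81, 87, 81, 82, 82, 122, 128, 131, 135, 123, 80, 85, 79, 82]
224 [82, 79, 80, 83, 81, 80, 82, 82, 114, 120, 122, 125, 81, 84, 82, 80, 83]
226 [83, 80, 83, 81, 81, 83, 81, 81, 81, 111, 79, 82, 78, 82, 81, 83, 82]
228 [84, 82, 83, 82, 81, 82, 80, 81, 82, 83, 83, 82, 84, 83, 84, 80, 82]
230 [82, 83, 81, 84, 80, 83, 80, 83, 82, 83, 80, 85, 85, 83, 83, 82, 82]
232 [84, 79, 84, 82, 83, 84, 80, 83, 82, 82, 83, 82, 80, 83, 82, 83, 80]
234 [80, 80, 84, 83, 80, 84, 78, 78, 79, 82, 82, 82, 82, 79, 81, 104, 103]
```

View pics/s5.png

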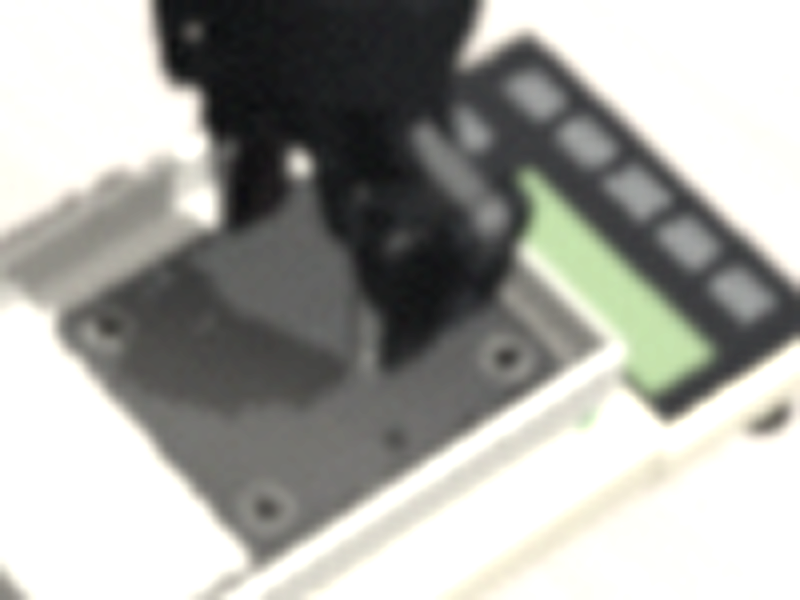

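The fingertip is at about (298,226) in the full frame, very close to its shadow. I'll check its actual position.

Run:
```python
from h import *
im,W,T=cloud('scene')
for v in (218,222,224,225,226,227): print(v,[(u,*W[v,u].round(0).astype(int).tolist()) for u in range(294,304)])
s=sensors.sense();print(s['eef_pos'],s['contact_force'],s['opening'],s['grasp_force'])
```

```text
218 [(294, 500, 52, 137), (295, 500, 55, 140), (296, 501, 59, 145), (297, 503, 63, 151), (298, 502, 66, 153), (299, 498, 65, 148), (300, 503, 72, 160), (301, 504, 75, 164), (302, 504, 78, 168), (303, 504, 81, 171)]
222 [(294, 500, 53, 122), (295, 499, 55, 123), (296, 500, 59, 128), (297, 497, 59, 126), (298, 498, 63, 132), (299, 497, 65, 132), (300, 495, 66, 130), (301, 493, 67, 130), (302, 488, 65, 123), (303, 505, 82, 158)]
224 [(294, 500, 54, 116), (295, 501, 57, 120), (296, 499, 58, 120), (297, 496, 59, 118), (298, 496, 62, 120), (299, 497, 65, 124), (300, 495, 66, 124), (301, 492, 66, 121), (302, 470, 51, 83), (303, 468, 53, 82)]
225 [(294, 485, 40, 81), (295, 501, 58, 117), (296, 500, 59, 117), (297, 497, 60, 116), (298, 497, 62, 118), (299, 497, 65, 120), (300, 492, 64, 115), (301, 475, 53, 86), (302, 470, 52, 80), (303, 470, 54, 82)]
226 [(294, 486, 42, 81), (295, 485, 44, 82), (296, 500, 60, 114), (297, 497, 60, 112), (298, 480, 49, 82), (299, 478, 50, 82), (300, 477, 51, 82), (301, 477, 54, 84), (302, 474, 55, 83), (303, 470, 55, 78)]
227 [(294, 489, 44, 83), (295, 487, 45, 81), (296, 486, 47, 82), (297, 485, 50, 84), (298, 483, 51, 83), (299, 481, 52, 82), (300, 479, 53, 81), (301, 478, 56, 84), (302, 476, 57, 84), (303, 473, 57, 80)]
[487.25516092  25.09810692  70.54761415] [ 0.36597328  0.12746885 -0.54572279] 0.6457522036558178 0.0
```

Run:
```python
from h import *
im,W,T=cloud('wrist');save(np.clip(im.astype(float)*1.5,0,255).astype(np.uint8),'w1.png');np.save('w1.npy',W);print(T.round(2).tolist())
z=W[...,2]
for v in range(0,420,30): print(v,[int(z[v,u]) if z[v,u]==z[v,u] else None for u in range(10,560,36)])
```

```text
[[0.11, 0.94, 0.31, 407.93], [0.99, -0.11, -0.04, 34.58], [-0.0, 0.31, -0.95, 248.57], [0.0, 0.0, 0.0, 1.0]]
0 [0, 0, 2, 1, 50, 51, 52, 52, 50, 51, 52, 49, 1, 1, 0, 2]
30 [0, 2, 1, 0, 50, 50, 50, 50, 50, 51, 50, 48, 0, 1, 1, 0]
60 [0, 0, 0, 1, 50, 53, 52, 54, 54, 52, 52, 51, 2, 1, 1, 0]
90 [0, 1, 1, 0, 53, 53, 53, 54, 54, 53, 51, 45, 0, 0, 0, 17]
120 [0, 1, 1, 0, 57, 58, 58, 66, 68, 58, 58, 56, 1, 1, 2, 20]
150 [0, 1, 1, 2, 103, 103, 103, 103, 103, 103, 103, 104, 0, 1, 0, 22]
180 [0, 1, 0, 0, 82, 83, 83, 83, 83, 83, 82, 88, 0, 0, 1, 24]
210 [0, 1, 0, 1, 88, 83, 82, 82, 82, 82, 83, 92, 1, 0, 21, 24]
240 [0, 0, 0, 0, 92, 82, 83, 82, 83, 81, 82, 97, 1, 1, 0, 30]
270 [1, 0, 1, 1, 98, 82, 83, 83, 82, 82, 79, 103, 1, 0, 0, 29]
300 [0, 0, 2, 0, 102, 143, 82, 83, 81, 82, 144, 104, -24, -75, -59, -138]
330 [-139, -138, -139, 161, 155, 161, 82, 83, 82, 83, 161, 155, 161, -103, -54, -138]
360 [-139, -138, 174, 166, 161, 179, 79, 80, 81, 80, 178, 162, 166, 175, -47, -752]
390 [-138, 184, 182, 166, -130, 188, 183, 183, 182, 182, 189, -629, 166, 181, 184, -751]
```

View pics/w1.png

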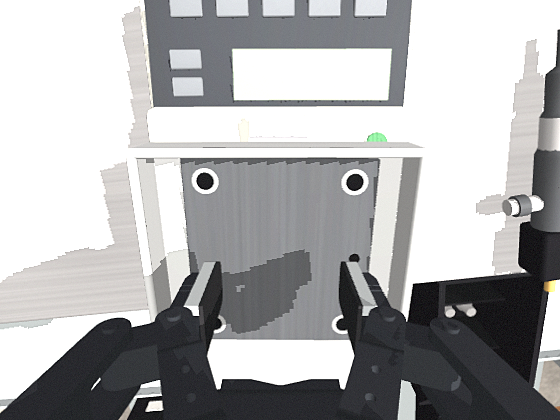

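The wrist view shows the plate between the pan walls (u 183 to 380), with fingertips at about (207,265) and (350,265). Both cameras place the tips well above the plate. I'll read the tip heights.

Run:
```python
from h import *
W=np.load('w1.npy')
for c in (207,350):
  for v in range(258,320,4): print(v,[(u,*W[v,u].round(0).astype(int).tolist()) for u in range(c-16,c+17,8)])
```

```text
258 [(191, 486, -24, 83), (199, 486, -19, 83), (207, 487, -15, 83), (215, 487, -10, 83), (223, 488, -6, 83)]
262 [(191, 488, -24, 83), (199, 489, -20, 82), (207, 474, -6, 114), (215, 474, -2, 115), (223, 490, -7, 83)]
266 [(191, 491, -25, 83), (199, 492, -20, 82), (207, 474, -5, 118), (215, 474, -1, 119), (223, 492, -7, 84)]
270 [(191, 493, -25, 83), (199, 494, -21, 83), (207, 474, -4, 122), (215, 474, -1, 123), (223, 495, -8, 82)]
274 [(191, 477, -13, 118), (199, 474, -7, 125), (207, 474, -4, 124), (215, 475, -1, 124), (223, 497, -8, 84)]
278 [(191, 477, -12, 122), (199, 474, -6, 128), (207, 474, -3, 128), (215, 477, -1, 124), (223, 500, -8, 84)]
282 [(191, 477, -11, 125), (199, 474, -6, 131), (207, 474, -2, 132), (215, 478, -1, 125), (223, 502, -9, 83)]
286 [(191, 477, -10, 129), (199, 474, -5, 135), (207, 474, -1, 135), (215, 480, -1, 126), (223, 505, -9, 83)]
290 [(191, 474, -8, 136), (199, 473, -4, 139), (207, 474, -1, 138), (215, 481, -1, 126), (223, 508, -10, 82)]
294 [(191, 473, -6, 141), (199, 474, -4, 140), (207, 474, -1, 140), (215, 484, -2, 126), (223, 511, -10, 82)]
298 
[... 1689 characters left out ...]
 133), (358, 481, 56, 139), (366, 480, 58, 141)]
298 [(334, 520, 53, 83), (342, 496, 52, 119), (350, 487, 53, 133), (358, 481, 55, 143), (366, 481, 58, 143)]
302 [(334, 523, 53, 82), (342, 498, 52, 119), (350, 488, 53, 135), (358, 481, 54, 145), (366, 481, 57, 145)]
306 [(334, 525, 52, 83), (342, 500, 52, 120), (350, 489, 53, 135), (358, 480, 54, 148), (366, 481, 57, 147)]
310 [(334, 528, 52, 83), (342, 501, 52, 120), (350, 491, 53, 135), (358, 482, 54, 147), (366, 482, 56, 148)]
314 [(334, 531, 52, 83), (342, 532, 57, 82), (350, 493, 53, 135), (358, 484, 54, 147), (366, 484, 56, 148)]
318 [(334, 534, 52, 83), (342, 533, 56, 84), (350, 494, 53, 136), (358, 486, 54, 148), (366, 486, 56, 148)]
```

>>> move_arm(
  motion=[
    [0, 0, 0, 0, 0, 0.005, 0.055],
    [0, 0, 0, 0, 0, 0.011, 0.055],
    [0, 0, 0, 0, 0, 0.017, 0.055],
    [0, 0, 0, 0, 0, 0.021, 0.055],
    [0, 0, 0, 0, 0, 0.023, 0.055],
    [0, 0, 0, 0, 0, 0.023, 0.055],
  ],
)

```text
clock: 14.5
eef_pos: [487.2, 25.1, 47.4]
tcp_rot: [-3.142, -0.0, 3.028]
contact_force: [-0.9, -0.4, 0.9]
opening: 0.646
grasp_force: 0.0
```

```bash
cat > w.py <<'E'
from h import *
im,W,T=cloud('wrist')
x,y,z=W[...,0],W[...,1],W[...,2]
t=sensors.sense();t=t['eef_pos']; print(t,sensors.sense()['contact_force'])
a=-.1125;X,Y=x-t[0],y-t[1];u=X*np.cos(a)+Y*np.sin(a);v=-X*np.sin(a)+Y*np.cos(a)
f=(z>86)&(abs(u)<20)&(abs(v)<42)&(np.arange(420)[:,None]>200)
print('plate',np.median(z[(u>-45)&(u<-25)&(abs(v)<25)]),'tip',np.sort(z[f])[:12].round(1))
E
python3 w.py
```

```text
[487.3347481   25.08382963  47.60133627] [-0.27130732 -0.4408273   0.91697112]
plate 82.8961799415109 tip [86.1 86.2 86.3 86.4 86.4 86.6 86.7 86.8 86.8 86.8 86.9 86.9]
```

>>> move_arm(
  motion=[
    [0, 0, 0, 0, 0, 0.0008, 0.055],
    [0, 0, 0, 0, 0, 0.0016, 0.055],
    [0, 0, 0, 0, 0, 0.002, 0.055],
  ],
)

```text
clock: 14.92
eef_pos: [487.3, 25.1, 45.6]
tcp_rot: [3.142, 0.0, 3.028]
contact_force: [0.3, 1.0, -0.5]
opening: 0.647
grasp_force: 0.0
```

>>> move_arm(
  motion=[
    [0, 0, 0, 0, 0, 0.0005, 0.055],
    [0, 0, 0, 0, 0, 0.0009, 0.055],
    [0, 0, 0, 0, 0, 0.0009, 0.055],
  ],
)

```text
clock: 15.3
eef_pos: [487.3, 25.1, 44.7]
tcp_rot: [3.142, -0.0, 3.028]
contact_force: [0.1, -0.5, 0.6]
opening: 0.647
grasp_force: 0.0
```

>>> move_arm(
  motion=[
    [0, 0, 0, 0, 0, 0.0004, 0.055],
    [0, 0, 0, 0, 0, 0.0007, 0.055],
    [0, 0, 0, 0, 0, 0.0007, 0.055],
  ],
)

```text
clock: 15.68
eef_pos: [487.3, 25.1, 44.0]
tcp_rot: [-3.142, -0.0, 3.028]
contact_force: [0.0, -0.5, 0.3]
opening: 0.646
grasp_force: 0.0
```

>>> move_arm(
  motion=[
    [0, 0, 0, 0, 0, 0.0004, 0.055],
    [0, 0, 0, 0, 0, 0.0007, 0.055],
    [0, 0, 0, 0, 0, 0.0007, 0.055],
  ],
)

```text
clock: 16.05
eef_pos: [487.4, 25.1, 43.4]
tcp_rot: [3.142, 0.0, 3.028]
contact_force: [-0.2, 0.2, 2.3]
opening: 0.644
grasp_force: 1.4
```

>>> move_arm(
  motion=[
    [0, 0, 0, 0, 0, 0.0003, 0.055],
    [0, 0, 0, 0, 0, 0.0003, 0.055],
  ],
)

```text
clock: 16.3
eef_pos: [487.4, 25.1, 43.2]
tcp_rot: [3.142, 0.0, 3.028]
contact_force: [-1.6, 0.3, 5.9]
opening: 0.64
grasp_force: 2.8
```

>>> move_arm(
  motion=[
    [0, 0, 0, 0, 0, 0.0004, 0.055],
    [0, 0, 0, 0, 0, 0.0004, 0.055],
  ],
)

```text
clock: 16.55
eef_pos: [487.4, 25.1, 43.0]
tcp_rot: [3.142, 0.0, 3.028]
contact_force: [-1.9, -0.1, 9.1]
opening: 0.645
grasp_force: 4.4
```

>>> move_arm(
  motion=[
    [0, 0, 0, 0, 0, 0.0001, 0.055],
    [0, 0, 0, -0.001, 0, 0.0002, 0.055],
    [0, 0, 0, -0.003, 0, 0.0002, 0.055],
    [0, 0, 0, -0.005, 0, 0.0003, 0.055],
    [0, 0, 0, -0.007, 0, 0.0003, 0.055],
    [0, 0, 0, -0.009, 0, 0.0004, 0.055],
    [0, 0, 0, -0.01, 0, 0.0004, 0.055],
  ],
)

```text
clock: 17.42
eef_pos: [496.3, 24.1, 42.5]
tcp_rot: [-3.141, -0.002, 3.028]
contact_force: [-6.9, 0.3, 12.2]
opening: 0.644
grasp_force: 6.2
```

```bash
cat > p.py <<'E'
from h import *
im,W,T=cloud('wrist')
x,y,z=W[...,0],W[...,1],W[...,2]
a=-.1125;lip=np.array([602,12.2]);X,Y=x-lip[0],y-lip[1];u=X*np.cos(a)+Y*np.sin(a)+170;v=-X*np.sin(a)+Y*np.cos(a)
d=im.astype(int).sum(2)
for v0 in (-35,-15,0,15,35):
  q=(abs(v-v0)<4)&(u>-8)&(u<130)&(z>60)&(z<95)
  b=[ (int(c),int(np.median(d[q&(abs(u-c)<1.5)]))) for c in range(-4,80,3) if (q&(abs(u-c)<1.5)).sum()>3]
  print(v0,b)
s=sensors.sense();print(s['eef_pos'],s['contact_force'])
E
python3 p.py
```

```text
-35 [(-4, 419), (5, 472), (8, 692), (11, 692), (14, 295), (17, 294), (20, 482), (23, 72), (26, 69), (29, 526), (32, 293), (35, 294), (38, 293), (41, 293), (44, 293), (47, 293), (50, 291), (53, 297), (56, 196), (59, 166), (62, 164)]
-15 [(-4, 425), (5, 477), (8, 694), (11, 693), (14, 296), (17, 297), (20, 296), (23, 298), (26, 298), (29, 297), (32, 297), (35, 298), (38, 298), (41, 298), (44, 298), (47, 299), (50, 298), (53, 298), (56, 298), (59, 299), (62, 298), (65, 298), (68, 202), (71, 198), (74, 198), (77, 198)]
0 [(-4, 523), (5, 476), (8, 694), (11, 695), (14, 303), (17, 304), (20, 304), (23, 304), (26, 304), (29, 305), (32, 304), (35, 305), (38, 304), (41, 304), (44, 303), (47, 302), (50, 302), (53, 301), (56, 301), (59, 301), (62, 300), (65, 300), (68, 199), (71, 198), (74, 197), (77, 203)]
15 [(-4, 422), (5, 475), (8, 695), (11, 694), (14, 295), (17, 296), (20, 294), (23, 296), (26, 295), (29, 296), (32, 295), (35, 296), (38, 295), (41, 295), (44, 295), (47, 296), (50, 296), (53, 296), (56, 296), (59, 290), (62, 196), (65, 194), (68, 196), (71, 196), (74, 196), (77, 196)]
35 [(-4, 419), (2, 347), (5, 472), (8, 695), (11, 695), (14, 299), (17, 300), (20, 487), (23, 78), (26, 77), (29, 345), (32, 300), (35, 302), (38, 302), (41, 301), (44, 302), (47, 301), (50, 301), (53, 309), (56, 301), (59, 109), (62, 306)]
[496.45023445  24.00977219  42.55604768] [-5.26627922  0.15544249 12.80826321]
```

>>> move_arm(
  motion=[
    [0, 0, 0, -0.002, 0, -0.0001, 0.055],
    [0, 0, 0, -0.004, 0, -0.0001, 0.055],
    [0, 0, 0, -0.006, 0, 0, 0.055],
    [0, 0, 0, -0.008, 0, 0, 0.055],
    [0, 0, 0, -0.01, 0, 0, 0.055],
    [0, 0, 0, -0.012, 0, 0.0001, 0.055],
    [0, 0, 0, -0.014, 0, 0.0001, 0.055],
    [0, 0, 0, -0.016, 0, 0.0002, 0.055],
  ],
)

```text
clock: 18.48
eef_pos: [512.3, 22.2, 42.3]
tcp_rot: [-3.142, -0.002, 3.028]
contact_force: [-4.1, 0.2, 11.1]
opening: 0.647
grasp_force: 5.4
```

>>> move_arm(
  motion=[
    [0, 0, 0, -0.002, 0, 0, 0.055],
    [0, 0, 0, -0.005, 0, 0.0001, 0.055],
    [0, 0, 0, -0.008, 0, 0.0001, 0.055],
    [0, 0, 0, -0.011, 0, 0.0002, 0.055],
    [0, 0, 0, -0.014, 0, 0.0002, 0.055],
    [0, 0, 0, -0.017, 0, 0.0003, 0.055],
    [0, 0, 0, -0.02, 0, 0.0004, 0.055],
    [0, 0, 0, -0.023, 0, 0.0005, 0.055],
  ],
)

```text
clock: 19.48
eef_pos: [535.2, 19.6, 41.8]
tcp_rot: [-3.142, -0.002, 3.028]
contact_force: [-4.9, 0.5, 9.4]
opening: 0.644
grasp_force: 4.9
```

```bash
python3 p.py
```

```text
-35 [(-1, 277), (2, 479), (5, 477), (8, 692), (11, 693), (14, 693), (17, 692), (20, 692), (23, 692), (26, 690), (29, 690), (32, 690), (35, 690), (38, 689), (41, 688), (44, 689), (47, 689), (50, 689), (53, 291), (56, 292), (59, 433), (62, 72), (65, 70), (68, 497), (71, 291), (74, 291), (77, 292)]
-15 [(-1, 277), (2, 486), (5, 485), (8, 698), (11, 698), (14, 697), (17, 697), (20, 696), (23, 695), (26, 695), (29, 693), (32, 693), (35, 691), (38, 691), (41, 690), (44, 690), (47, 689), (50, 689), (53, 293), (56, 295), (59, 295), (62, 295), (65, 296), (68, 296), (71, 296), (74, 296), (77, 296)]
0 [(-1, 277), (2, 489), (5, 488), (8, 699), (11, 700), (14, 699), (17, 698), (20, 698), (23, 696), (26, 695), (29, 694), (32, 694), (35, 693), (38, 691), (41, 691), (44, 690), (47, 690), (50, 690), (53, 301), (56, 302), (59, 302), (62, 301), (65, 301), (68, 303), (71, 302), (74, 302), (77, 302)]
15 [(-1, 276), (2, 485), (5, 484), (8, 701), (11, 702), (14, 701), (17, 700), (20, 699), (23, 698), (26, 697), (29, 696), (32, 694), (35, 693), (38, 693), (41, 692), (44, 691), (47, 691), (50, 691), (53, 293), (56, 293), (59, 292), (62, 293), (65, 293), (68, 293), (71, 293), (74, 293), (77, 293)]
35 [(-1, 277), (2, 479), (5, 478), (8, 701), (11, 703), (14, 702), (17, 701), (20, 700), (23, 699), (26, 698), (29, 697), (32, 695), (35, 695), (38, 693), (41, 692), (44, 691), (47, 692), (50, 691), (53, 298), (56, 297), (59, 470), (62, 79), (65, 74), (68, 326), (71, 298), (74, 300), (77, 300)]
[535.72840493  19.5758951   41.83373516] [-4.68334813 -0.44662072  9.66737897]
```

>>> move_arm(
  motion=[
    [0, 0, 0, 0, 0, -0.004, 0.055],
    [0, 0, 0, 0, 0, -0.02, 0.055],
    [0, 0, 0, 0.025, 0, -0.022, 0.055],
    [0, 0, 0, 0.055, 0, -0.022, 0.055],
    [0, 0, 0, 0.07, 0, -0.022, 0.055],
    [0, 0, 0, 0.075, 0, -0.018, 0.055],
    [0, 0, 0, 0.075, 0, -0.01, 0.055],
    [0, 0, 0, 0.075, 0, -0.006, 0.055],
  ],
)

```text
clock: 20.52
eef_pos: [462.1, 28.0, 46.8]
tcp_rot: [-3.142, -0.0, 3.028]
contact_force: [0.3, 0.1, 0.4]
opening: 0.645
grasp_force: 0.0
```

```bash
python3 p.py|cut -c1-330; python3 -c "
from h import *
a=-.1125
p=np.array([602,12.2])-142*np.array([np.cos(a),np.sin(a)]);print(p);row([*p,43],np.pi+a)"
```

```text
-35 [(-4, 370), (8, 658), (11, 635), (14, 634), (17, 634), (20, 633), (23, 422), (26, 414), (29, 410), (56, 182), (59, 174), (62, 313), (65, 312), (68, 269), (71, 169), (74, 238), (77, 258)]
-15 [(-4, 372), (11, 637), (14, 635), (17, 635), (20, 635), (23, 634), (26, 634), (29, 634), (32, 633), (35, 634), (38, 413), (41, 415), (44, 415), (47, 415), (50, 415), (53, 172), (56, 171), (59, 172), (62, 171), (65, 171), (68, 171), (71, 244), (74, 258), (77, 260)]
0 [(-4, 372), (11, 637), (14, 635), (17, 635), (20, 635), (23, 634), (26, 635), (29, 634), (32, 633), (35, 414), (38, 415), (41, 415), (44, 415), (47, 415), (50, 416), (53, 174), (56, 175), (59, 175), (62, 174), (65, 175), (68, 173), (71, 176), (74, 230), (77, 265)]
15 [(-4, 371), (11, 637), (14, 635), (17, 635), (20, 635), (23, 636), (26, 415), (29, 416), (32, 415), (35, 415), (38, 415), (41, 415), (44, 415), (47, 414), (50, 415), (53, 170), (56, 170), (59, 170), (62, 170), (65, 248), (68, 257), (71, 257), (74, 256), (77, 257)]
35 [(-4, 370), (8, 535), (11, 636), (14, 635), (17, 635), (20, 633), (23, 635), (26, 636), (53, 192), (56, 253), (59, 255), (62, 468), (65, 430), (68, 419), (71, 260), (74, 263), (77, 262)]
[461.73530961  27.97845204  46.4808014 ] [-0.85226607  0.17929992 -0.27618172]
[460.89764641  28.14132405]
turn [-0.    -0.001 -0.001] shift m [0.0008 0.0001 0.0035]
```

>>> move_arm(
  motion=[
    [0, 0, 0, 0, 0, 0.001, 0.055],
    [0, 0, 0, 0, 0, 0.002, 0.055],
    [0, 0, 0, 0, 0, 0.003, 0.055],
    [0, 0, 0, 0, 0, 0.004, 0.055],
    [0, 0, 0, 0, 0, 0.0045, 0.055],
    [0, 0, 0, 0, 0, 0.005, 0.055],
    [0, 0, 0, 0, 0, 0.005, 0.055],
  ],
)

```text
clock: 21.45
eef_pos: [461.5, 28.0, 42.5]
tcp_rot: [-3.142, 0.0, 3.028]
contact_force: [-1.1, 0.3, 0.5]
opening: 0.641
grasp_force: 0.0
```

>>> move_arm(
  motion=[
    [0, 0, 0, 0, 0, 0.0004, 0.055],
    [0, 0, 0, 0, 0, 0.0008, 0.055],
    [0, 0, 0, 0, 0, 0.0011, 0.055],
    [0, 0, 0, 0, 0, 0.0011, 0.055],
  ],
)

```text
clock: 21.95
eef_pos: [461.4, 28.0, 41.4]
tcp_rot: [3.142, -0.0, 3.028]
contact_force: [0.9, 1.0, 0.2]
opening: 0.644
grasp_force: 0.0
```

>>> move_arm(
  motion=[
    [0, 0, 0, -0.002, 0, 0, 0.055],
    [0, 0, 0, -0.006, 0, 0, 0.055],
    [0, 0, 0, -0.01, 0, 0, 0.055],
    [0, 0, 0, -0.014, 0, 0.0001, 0.055],
    [0, 0, 0, -0.018, 0, 0.0001, 0.055],
    [0, 0, 0, -0.022, 0, 0.0001, 0.055],
    [0, 0, 0, -0.026, 0, 0.0002, 0.055],
  ],
)

```text
clock: 22.82
eef_pos: [487.5, 25.1, 41.2]
tcp_rot: [-3.142, -0.0, 3.028]
contact_force: [-1.7, 0.5, 1.4]
opening: 0.644
grasp_force: 0.9
```

Run:
```python
from h import *
s=sensors.sense();print(s['eef_pos'],s['contact_force'])
im,W,T=cloud('wrist');save(np.clip(im.astype(float)*1.5,0,255).astype(np.uint8),'w2.png')
```

```text
[487.47795923  25.05710128  41.15293576] [-1.72839155  0.53752505  1.40114629]
```

View pics/w2.png

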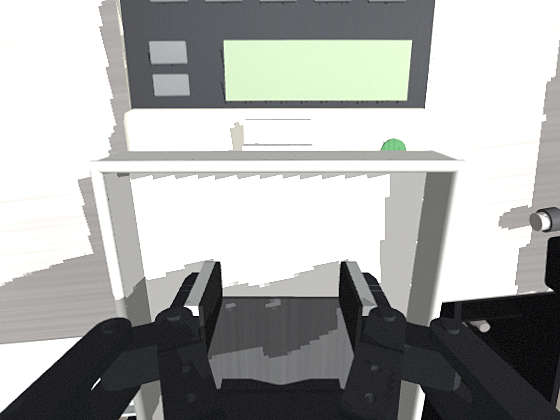

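The wrist view shows the plate's rear edge at row 297, square behind the fingers. It's being pushed by its edge, with bare pan floor behind it. Next is the push out over the lip.

>>> move_arm(
  motion=[
    [0, 0, 0, -0.004, 0, 0, 0.055],
    [0, 0, 0, -0.009, 0, 0, 0.055],
    [0, 0, 0, -0.014, 0, 0, 0.055],
    [0, 0, 0, -0.019, 0, 0.0001, 0.055],
    [0, 0, 0, -0.024, 0, 0.0001, 0.055],
    [0, 0, 0, -0.028, 0, 0.0002, 0.055],
    [0, 0, 0, -0.031, 0, 0.0003, 0.055],
  ],
)

```text
clock: 23.75
eef_pos: [518.3, 21.6, 40.9]
tcp_rot: [3.142, -0.0, 3.028]
contact_force: [-1.4, -0.1, 1.2]
opening: 0.65
grasp_force: 1.0
```

>>> move_arm(
  motion=[
    [0, 0, 0, -0.006, 0, 0.0002, 0.055],
    [0, 0, 0, -0.018, 0, 0.0004, 0.055],
    [0, 0, 0, -0.036, 0, 0.0004, 0.055],
    [0, 0, 0, -0.056, 0, 0.0003, 0.055],
    [0, 0, 0, -0.072, 0, 0.0002, 0.055],
    [0, 0, 0, -0.08, 0, 0, 0.055],
    [0, 0, 0, -0.082, 0, 0, 0.055],
    [0, 0, 0, -0.082, 0, -0.002, 0.055],
  ],
)

```text
clock: 24.75
eef_pos: [599.0, 12.3, 42.7]
tcp_rot: [-3.142, -0.001, 3.028]
contact_force: [-0.0, -0.3, -0.1]
opening: 0.649
grasp_force: 0.0
```

Run:
```python
from h import *
s=sensors.sense();print(s['eef_pos'],s['contact_force'])
im,W,T=cloud('scene');c=im[150:375,100:400];save(cv2.resize(np.clip(c.astype(float)*1.5,0,255).astype(np.uint8),(800,600)),'s6.png')
```

```text
[599.00634515  12.27986536  42.65834635] [-0.03077271 -0.28348927 -0.05185803]
```

View pics/s6.png

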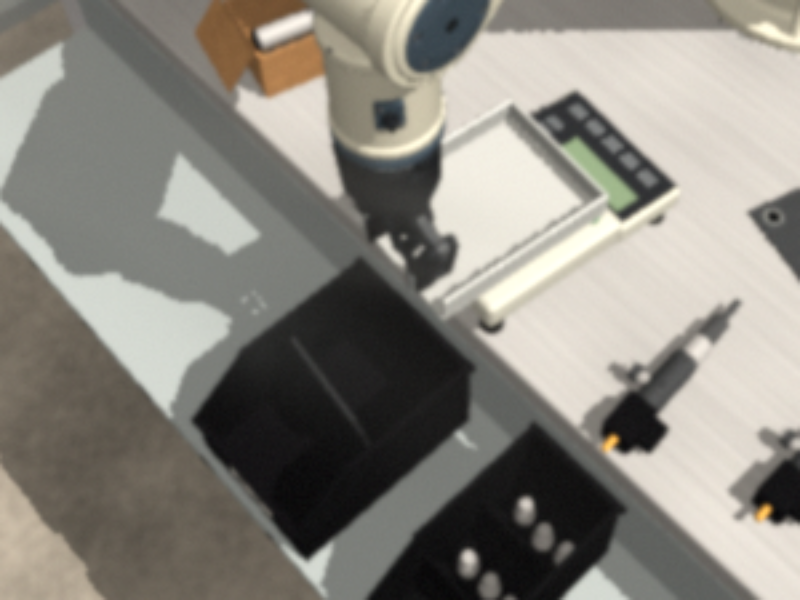

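The pan is empty and the plate's bright edge shows inside the bin at about (330,390). I'll lift clear and verify.

>>> move_arm(
  motion=[
    [0, 0, 0, 0, 0, -0.02, 0.055],
    [0, 0, 0, 0, 0, -0.06, 0.055],
    [0, 0, 0, 0, 0, -0.11, 0.055],
    [0, 0, 0, 0.05, 0, -0.16, 0.055],
    [0, 0, 0, 0.1, 0, -0.18, 0.055],
    [0, 0, 0, 0.15, 0, -0.18, 0.055],
    [0, 0, 0, 0.2, 0, -0.18, 0.055],
    [0, 0, 0, 0.2, 0, -0.18, 0.055],
  ],
)

```text
clock: 25.8
eef_pos: [397.3, 35.1, 222.8]
tcp_rot: [-3.142, -0.001, 3.029]
contact_force: [0.7, 0.3, 0.0]
opening: 0.647
grasp_force: 0.0
```

```bash
python3 b.py s7.png
python3 - <<'E'
from h import *
s=sensors.sense();print(s['eef_pos'],s['contact_force'])
im,W,T=cloud('scene');W0=np.load('scene0.npz')['W']
x,y,z=W[...,0],W[...,1],W[...,2]
q=(x>600)&(x<775)&(y>-50)&(y<75)&(z<-40);print('bin contents z',np.percentile(z[q],[2,25,50,75,98]).round(),q.sum())
for X in range(600,785,20): print(X,[int(np.median(z[k])) if (k:=(abs(x-X)<10)&(abs(y-Y)<8)&(z<-20)&(z>-160)).sum()>3 else None for Y in range(-55,80,16)])
for n,Y in (('div',W0),('div now',W)):
  q=(Y[...,0]>774)&(Y[...,0]<800)&(Y[...,2]>-105)&(Y[...,2]<-30)&(Y[...,1]>120)&(Y[...,1]<330);print(n,np.percentile(Y[...,1][q],[2,98]).round(1))
im,W,T=cloud('top');c=im[60:200,150:400];save(cv2.resize(np.clip(c.astype(float)*2.2,0,255).astype(np.uint8),(800,448)),'t2.png')
E
```

```text
[397.29457033  35.12588972 222.76874584] [0.74984702 0.27445139 0.04189286]
296 front wall y [-63.3 -62.5  85.8  86.3] x vs y [4.700000e-03 7.840659e+02]
[399.77951419  35.10463165 223.25292683] [ 1.15880166 -0.52234166 -0.78815723]
bin contents z [-755. -137. -135. -133. -130.] 2865
600 [-84, -135, -135, -136, -135, -135, -135, -66, None]
620 [-84, -136, -136, -135, -135, -135, -136, None, None]
640 [-86, -135, -135, -135, -136, -135, -136, None, None]
660 [-88, -135, -135, -136, -136, -135, -136, None, None]
680 [-85, -133, -133, -132, -133, -133, -132, None, None]
700 [-85, -133, -133, -133, -132, -132, -133, None, None]
720 [-88, -132, -133, -132, -132, -132, -133, None, None]
740 [-93, -133, -132, -132, -133, -133, -133, -133, None]
760 [-99, -132, -132, -132, -132, -133, -133, -134, None]
780 [-84, -112, -90, -100, -109, -105, -112, -75, -73]
div [167.6 266.3]
div now [167.9 266.3]
```

View pics/t2.png

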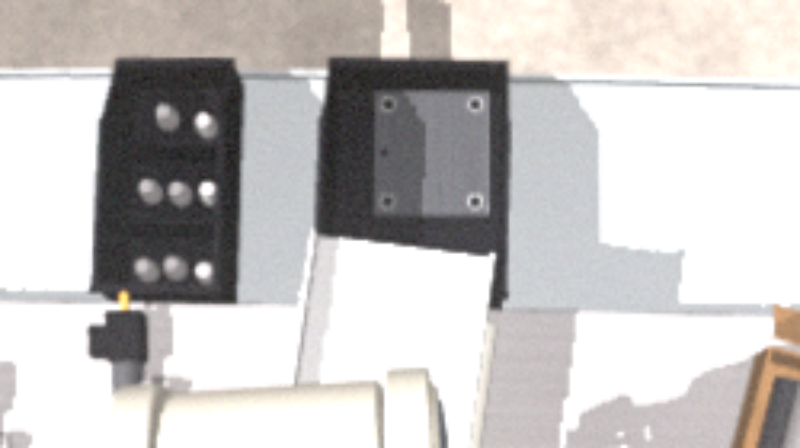

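The plate lies flat in the bin (pixels 375-490, 90-215). The bin is still centred under the lip, and the divided bin hasn't moved.

```bash
python3 -c "
from rig import order
print(order.sign_off())"
```

```text
the job is handed in; nothing more can be done
None
```

The plate lies flat in the plain bin, which stands centred under the pan lip to within about 1 mm. The highest pressing force I read was about 13 N (about 16 N with the plate, under the scale's 20 N). I measured the divided bin as unmoved and never touched the injectors or carton. The job was handed in at about 26 s.

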